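# Set up a saddle drill jig on a clamped bar

## Task

Hang the steel saddle over the horizontal square bar of the stand, so that it sits level on the bar between the two collars, and let go of it. Then lay the plain spacer ring flat in the nest on top of the saddle, and after it the drill bush, its narrow neck pointing up, flat on the ring. Set each piece down gently and do not drop it.

Things in the scene. Friction and masses are not known exactly. Their poses are not given: they have to be found in the camera images.
- stand: Grey bar stand, fixed to the bench. Base plate 90 x 250 x 12 mm; two uprights 22 mm thick at y = +-107 mm (tops of their straps at z = 101 mm) hold a 25 x 25 mm square steel bar, 280 mm long, flat side up,, along y with its centre line at z = 85 mm. Origin: centre of the base's underside; z up.
- collars: Two dark square collars fixed on the bar, 37 x 37 mm, 12 mm wide (top 6 mm above the bar, with a small screw head), at y = +-35 to +-47 mm, so with 70 mm of bare bar between them; elsewhere along the bar each time. Origin: on the flat top of the bar (on its centre line, 97.5 mm above the bench) midway between the collars, where the saddle's crown belongs. y along the bar, z up.
- saddle: Steel saddle, an upside-down U, 52 (x) by 60 (y) by 73 mm tall, about 0.65 kg, standing on its two legs. The slot between the legs runs along y, 30 mm wide (flared to 34 mm at the foot), 45 mm deep to its flat roof. Grip the flat outer faces of the legs (x = +-26 mm).. Origin: centre of the underside; z up. Either way round is right.
- saddle_crown (a point): Point on the saddle: centre of the slot's flat roof, 45 mm above the saddle's origin; rests on the bar's top when the saddle hangs.
- nest_floor (a point): Centre of the nest's flat floor on top of the saddle, 55 mm above the saddle's origin, same axes. The nest is two crescent lugs 18 mm high at its +y and -y sides (inner radius 22 mm, flared to 24 mm in the top 4 mm, outer radius 29 mm), with gaps at least 30 mm wide at the +x and -x sides for the fingers.
- spacer: Plain flat steel ring, 40 mm outer diameter, 24 mm bore, 12 mm thick, lying on the bench. Origin: centre of its underside; z up.
- bush: Drill bush of steel: a flange of 40 mm diameter, 10 mm thick, with a narrow round neck of 22 mm diameter standing 14 mm above it (24 mm tall in all) and a 10 mm hole right through; it lies on its flange, neck up. Origin: centre of the flange's underside; z up. Grip it by the neck.

How it is judged:
On the way, in this order (a step that is already met when the one before it is completed fails the run):
1. the saddle hangs on the bar between the collars, level and let go (y of saddle_crown in the frame of collars between -0.007 and 0.007 m and x of saddle_crown in the frame of collars between -0.005 and 0.005 m and z of saddle_crown in the frame of collars between -0.003 and 0.003 m and angle between saddle's own z axis and vertical below 0.06 rad and angle between the y axis of saddle and the y axis of collars, either way round below 0.15 rad and contact force between the fingers and saddle below 0.2 N and linear speed of saddle below 0.02 m/s), for 0.2 s.
2. the spacer ring lies flat on the floor of the nest, let go, the saddle still hanging (y of saddle_crown in the frame of collars between -0.007 and 0.007 m and x of saddle_crown in the frame of collars between -0.005 and 0.005 m and z of saddle_crown in the frame of collars between -0.003 and 0.003 m and angle between saddle's own z axis and vertical below 0.06 rad and angle between the y axis of saddle and the y axis of collars, either way round below 0.15 rad and horizontal distance between spacer and nest_floor below 0.005 m and z of spacer in the frame of nest_floor between -0.0025 and 0.0025 m and angle between the z axis of spacer and the z axis of saddle, either way round below 0.06 rad and angle between spacer's own z axis and vertical below 0.15 rad and contact force between the fingers and spacer below 0.2 N and linear speed of spacer below 0.02 m/s), for 0.2 s.
3. the drill bush lies flat on the ring in the nest, neck up, let go (y of saddle_crown in the frame of collars between -0.007 and 0.007 m and x of saddle_crown in the frame of collars between -0.005 and 0.005 m and z of saddle_crown in the frame of collars between -0.003 and 0.003 m and angle between saddle's own z axis and vertical below 0.06 rad and angle between the y axis of saddle and the y axis of collars, either way round below 0.15 rad and horizontal distance between each of spacer, bush and nest_floor below 0.005 m and z of spacer in the frame of nest_floor between -0.0025 and 0.0025 m and angle between the z axis of each of spacer, bush and the z axis of saddle, either way round below 0.06 rad and angle between each of spacer, bush's own z axis and vertical below 0.15 rad and z of bush in the frame of nest_floor between 0.0095 and 0.0145 m and contact force between the fingers and bush below 0.2 N and linear speed of bush below 0.02 m/s), for 0.2 s.
At the end, for the whole second after the job is handed in: Saddle on the bar: crown within 3 mm in height, 5 mm across, 7 mm along of the collars' midpoint; tilt < 0.06, in line to 0.15 rad. Ring on the nest floor, bush neck up on it: each within 5 mm of centre, 2.5 mm in height, 0.08 rad of the floor, 0.15 rad of level. All released, at rest (all of step 3 and contact force between the fingers and saddle below 0.2 N and linear speed of each of saddle, spacer below 0.02 m/s and contact force between the fingers and spacer below 0.2 N); the robot touches nothing.
It fails at once if the saddle is dropped (moves faster than 0.6 m/s with no finger touching it) (contact force between the fingers and saddle below 0.01 N and linear speed of saddle above 0.6 m/s).
It fails at once if the spacer ring is dropped (moves faster than 0.6 m/s with no finger touching it) (contact force between the fingers and spacer below 0.01 N and linear speed of spacer above 0.6 m/s).
It fails at once if the drill bush is dropped (moves faster than 0.6 m/s with no finger touching it) (contact force between the fingers and bush below 0.01 N and linear speed of bush above 0.6 m/s).
It also fails if it takes over 72 s, if anything falls off the work surface, if the arm or the gripper's body presses on something with over 40 N, if the wrist force passes 120 N, or if a joint passes its speed limit or range.

## Robot

A 6-joint arm with a two-finger parallel gripper is mounted at the origin on a cart in front of the work surface, level with it; the furniture and walls round the work are solid. World frame = base frame: x ahead of the robot, y to its left, z up, the work surface at z = 0. Lengths are in m, angles in rad, forces in N, time in s.
With the tool pointing down it reaches from about 0.35 to 0.925 m from the base axis. Payload 6.4 kg.
Tool frame: the origin (TCP) lies at the very end of the fingers, on their centre line; the grasp point (between the pads) lies 19 mm behind it; z points along the fingers, y is the direction in which the jaws open and shut (so a half turn about z gives the same grasp; the last joint's range is limited). The gripper opens to 85 mm and grips with 20 to 120 N. Pads are 22 mm wide; open, the fingers measure 114 mm over their backs; the gripper's body (76 mm by 85 mm) begins 54 mm behind the grasp point. The pads swing forward as they close: fully open they stand 13 mm farther back than shut.
Start: joints at [-0.174, 0.245, 1.558, -0, 1.339, -0.174], TCP at [0.65, 0, 0.231] pointing down, gripper open.
Joint ranges: [-3.13, 3.13], [-1.02, 2.26], [0.13, 2.54], [-0.95, 4.09], [0.21, 2.88], [-2.74, 2.74]. Speed limits (rad/s): [2.57, 2.57, 3.14, 3.14, 3.14, 3.14].

## Interface

Orientations are given as [roll, pitch, yaw] about the fixed x, y, z axes, in that order (R = Rz(yaw) Ry(pitch) Rx(roll)).
In Python, from cell import ctrl, open_gripper, close_gripper, vision gives the robot as it stands. Calls block until the motion is done:
- ctrl.move_ptp(position, orientation): joint-space move of the TCP to a pose.
- ctrl.servo_line(position, frame=None, vel=0.15): straight line of the TCP; frame=None keeps the orientation; vel is the mean speed in m/s.
- ctrl.move_joints(angles): joint-space move.
- open_gripper() and close_gripper(f_grip=None): open the fingers fully, or close them until they stop; f_grip is the grip in N (None keeps the last).
- ctrl.sleep(seconds).
- ctrl.ik(position, orientation): joint angles nearest the present ones, or None.
- ctrl.observe(): the state.
- vision.snapshot(name): name is "scene" or "side" or "wrist"; returns the picture (384x512x3 uint8, red, green, blue); there is no depth.
- vision.get_calibration(name): a dict with "camera_matrix" (3x3 intrinsics, pixels), "extrinsics" (4x4, takes a point from camera to world coordinates). Camera axes: x right, y down, z forward; pixel columns grow to the right and rows downward; lengths in m; the calibration is good to about 2 mm. The wrist camera is an equidistant fisheye: a pixel r from the principal point sees the ray r / f radians off the axis. A picture is of the moment at which its call begins: read the wrist's pose just before it. get_calibration takes no time and is no camera call; for the wrist camera it gives the pose at the moment of the call.
A pose or a line that the arm cannot do raises ctrl.PlanningError and nothing moves.
- ctrl.job_done(): hands the job in, once; it reports no verdict.
Trained networks look in the newest picture that a camera, given by its name, has taken for a name from the list of things; names that differ only in an ending like _2 or _b are one class to them, and where a whole thing is asked for, a point or a joint stands for the part that bears it (a point fixed in the world has none). Each returns a list of dicts, best first, with "p" (0 to 1); they miss things now and then, are a little off and sometimes report something else, mostly with a low value. They report only what shows in the picture. A call takes as long as a camera call.
- vision.find_in(camera, label): "location" ([row, column] in pixels, amid what is visible of it).
- vision.regions_of(camera, label): "pixels" (384x512 bool, what is visible of it) and "location" ([row, column] in pixels, amid what is visible of it).
- vision.tip_of(camera, label): "location" ([row, column] in pixels: a listed point, or the origin of a listed thing).
The state is a dict: "clock": time; "q": joint angles; "qvel": joint speeds; "effort": joint torques, N m; "tool_pos": TCP position; "tcp_rot": TCP orientation; "wrist_force": force on the tool from outside, world axes, zero at the start; "torque": the same for the moment, N m; "finger_gap": opening from 0.0 (shut) to 1.0 (fully open).
Only numpy, scipy, OpenCV 4.12 (cv2) and the standard library are available. Lean on these libraries where they do the work, as an engineer would, in place of code of your own. Each camera call takes 0.05 s, during which the arm holds its last target.

## Working session

There is one attempt and no reset: what is moved stays moved. The work goes in short steps, each a Python script; the robot and the scene stay as the last script left them, time stands still between calls to the robot, and variables do not carry over. Pictures are saved under pics/ and viewed, and the job is handed in when it is done.

```bash
mkdir -p pics; ls; python3 - <<'E'
from cell import ctrl, vision
import cv2, numpy as np
for n in ["scene","side","wrist"]:
    im=vision.snapshot(n); cv2.imwrite(f"pics/a_{n}.png",im[:,:,::-1])
    c=vision.get_calibration(n); print(n,np.round(c["camera_matrix"],1).tolist(),np.round(c["extrinsics"],3).tolist(), [k for k in c])
print(ctrl.observe())
for n in ["scene","side","wrist"]:
  for l in ["saddle","collars","spacer","bush","saddle_crown","nest_floor"]:
    print(n,l,[(round(d["p"],2),np.round(d["location"],1).tolist()) for d in vision.tip_of(n,l)[:3]])
E
```

```text
pics
scene [[425.9, 0.0, 250.8], [0.0, 425.9, 191.5], [0.0, 0.0, 1.0]] [[-0.869, -0.29, 0.4, 0.002], [-0.494, 0.537, -0.684, 0.894], [-0.017, -0.792, -0.61, 0.914], [0.0, 0.0, 0.0, 1.0]] ['camera_matrix', 'extrinsics']
side [[400.0, 0.0, 254.9], [0.0, 400.0, 188.0], [0.0, 0.0, 1.0]] [[0.881, -0.249, 0.403, 0.109], [-0.473, -0.427, 0.77, -0.884], [-0.019, -0.869, -0.494, 0.632], [0.0, 0.0, 0.0, 1.0]] ['camera_matrix', 'extrinsics']
wrist [[297.3, 0.0, 261.0], [0.0, 297.3, 189.3], [0.0, 0.0, 1.0]] [[1.0, 0.001, -0.002, 0.652], [0.001, -0.957, -0.289, 0.073], [-0.002, 0.289, -0.957, 0.374], [0.0, 0.0, 0.0, 1.0]] ['camera_matrix', 'extrinsics']
{'clock': 0.15, 'q': array([-1.74116787e-01,  2.45638871e-01,  1.55870432e+00,  3.88694597e-05,
        1.33871037e+00, -1.74078741e-01]), 'qvel': array([ 0.00044354, -0.00231318, -0.00488342,  0.00053744, -0.00076169,
       -0.00061512]), 'effort': array([ 3.57137314e-04, -4.29984105e+01, -3.26552796e+01, -1.40693478e-04,
        3.52074814e-03,  1.27692519e-05]), 'tool_pos': array([6.49586559e-01, 7.74861642e-05, 2.30458877e-01]), 'tcp_rot': array([-3.14016037e+00, -2.90274210e-04,  1.57074911e+00]), 'wrist_force': array([ 0.30161992,  0.74587972, -0.09305822]), 'torque': array([0.01757463, 0.0081108 , 0.02865934]), 'finger_gap': 1.0001411373620603}
scene saddle [(0.78, [161.2, 300.9])]
scene collars [(0.77, [273.4, 201.4])]
scene spacer []
scene bush [(0.55, [171.5, 264.1])]
scene saddle_crown [(0.81, [148.1, 299.6])]
scene nest_floor [(0.91, [149.7, 300.1]), (0.66, [172.4, 263.8])]
side saddle [(0.96, [292.4, 323.8])]
side collars [(0.52, [147.8, 183.3])]
side spacer [(0.61, [263.0, 264.9])]
side bush [(0.48, [248.1, 318.2])]
side saddle_crown [(0.63, [278.7, 327.6])]
side nest_floor []
wrist saddle []
wrist collars []
wrist spacer []
wrist bush [(0.78, [312.1, 242.5])]
wrist saddle_crown []
wrist nest_floor []
```

View pics/a_scene.png

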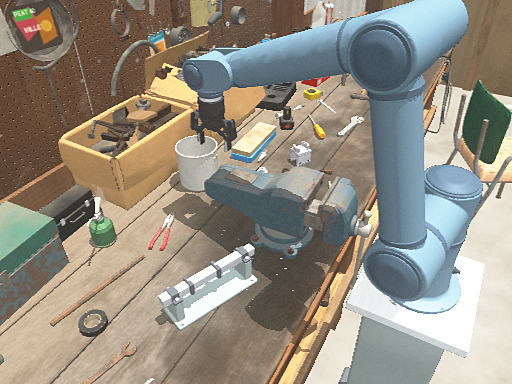

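View pics/a_side.png

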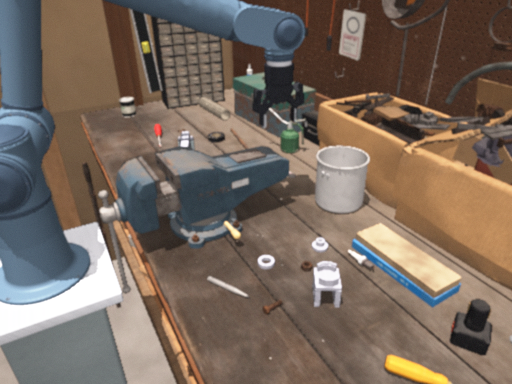

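View pics/a_wrist.png

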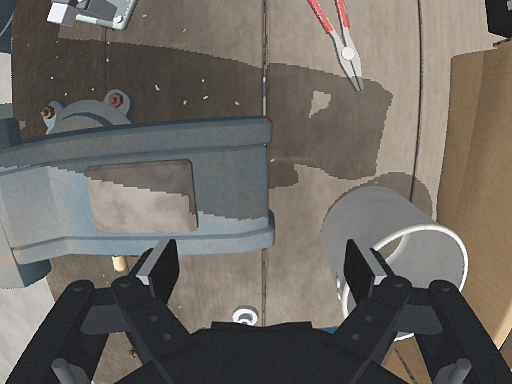

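```bash
cat > h.py <<'E'
import numpy as np, cv2
from cell import ctrl, vision, open_gripper, close_gripper
def ray(cam,rc,cal=None):
    c=cal or vision.get_calibration(cam); K=c["camera_matrix"];T=c["extrinsics"]
    x=(rc[1]-K[0,2])/K[0,0]; y=(rc[0]-K[1,2])/K[1,1]
    if cam=="wrist":
        r=np.hypot(x,y); s=np.sinc(r/np.pi); d=np.array([x*s,y*s,np.cos(r)])
    else: d=np.array([x,y,1.])
    d=T[:3,:3]@d
    return T[:3,3],d/np.linalg.norm(d)
def onz(cam,rc,z,cal=None):
    o,d=ray(cam,rc,cal); return o+d*(z-o[2])/d[2]
def proj(cam,P,cal=None):
    c=cal or vision.get_calibration(cam); K=c["camera_matrix"];T=c["extrinsics"]
    p=T[:3,:3].T@(np.asarray(P)-T[:3,3])
    if cam=="wrist":
        r=np.hypot(p[0],p[1]); th=np.arctan2(r,p[2]); k=th/max(r,1e-9); x,y=p[0]*k,p[1]*k
    else: x,y=p[0]/p[2],p[1]/p[2]
    return np.array([K[1,1]*y+K[1,2],K[0,0]*x+K[0,2]])
def snap(cam,name):
    cal=vision.get_calibration(cam); im=vision.snapshot(cam); cv2.imwrite(f"pics/{name}.png",im[:,:,::-1]); np.savez(f"pics/{name}.npz",K=cal["camera_matrix"],T=cal["extrinsics"]); return im,cal
def st(): 
    o=ctrl.observe(); print("t",round(o["clock"],2),"tcp",np.round(o["tool_pos"],4),"rot",np.round(o["tcp_rot"],3),"F",np.round(o["wrist_force"],1),"gap",round(o["finger_gap"],3),"q",np.round(o["q"],2)); return o
E
python3 - <<'E'
from h import *
print("saddle",onz("side",[292.4,323.8],0),onz("scene",[161.2,300.9],0))
print("spacer",onz("side",[263,264.9],0),onz("side",[262,265.5],.012))
print("bush",onz("side",[248.1,318.2],0),onz("scene",[171.5,264],0),onz("wrist",[317,244],.024))
print("collars",onz("scene",[273,201],.0975))
for n,b in [("scene",(220,340,140,270)),("side",(225,315,240,360)),("scene",(130,190,230,330))]:
    im=cv2.imread(f"pics/a_{n}.png")[b[0]:b[1],b[2]:b[3]]
    cv2.imwrite(f"pics/z_{n}_{b[0]}.png",cv2.resize(im,None,fx=6,fy=6 if im.shape[0]<100 else 5,interpolation=cv2.INTER_CUBIC))
E
```

```text
saddle [ 0.53658856 -0.3807066   0.        ] [ 0.52640488 -0.39026186  0.        ]
spacer [ 0.47290165 -0.23235049  0.        ] [ 0.4690024  -0.24229197  0.012     ]
bush [ 0.61768411 -0.24892978  0.        ] [ 0.61918723 -0.26165609  0.        ] [ 0.62600498 -0.2368073   0.024     ]
collars [0.48233586 0.33097031 0.0975    ]
```

View pics/z_scene_220.png

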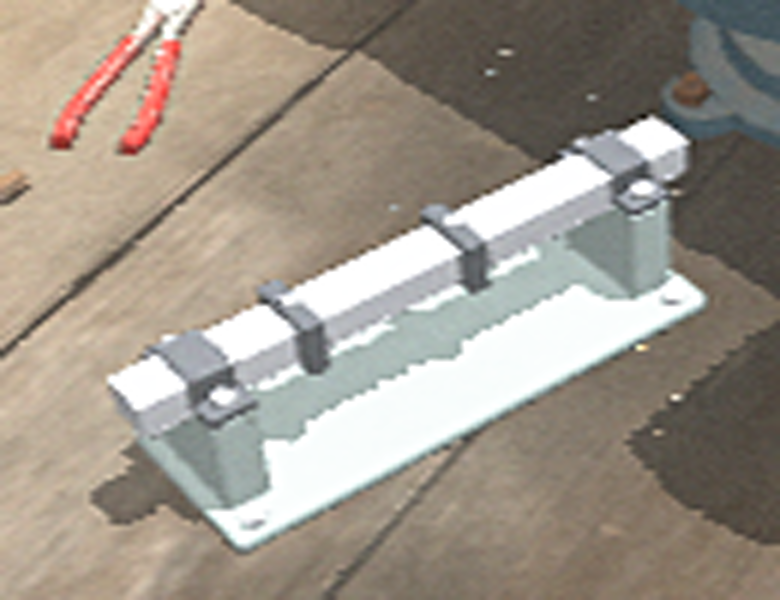

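View pics/z_side_225.png

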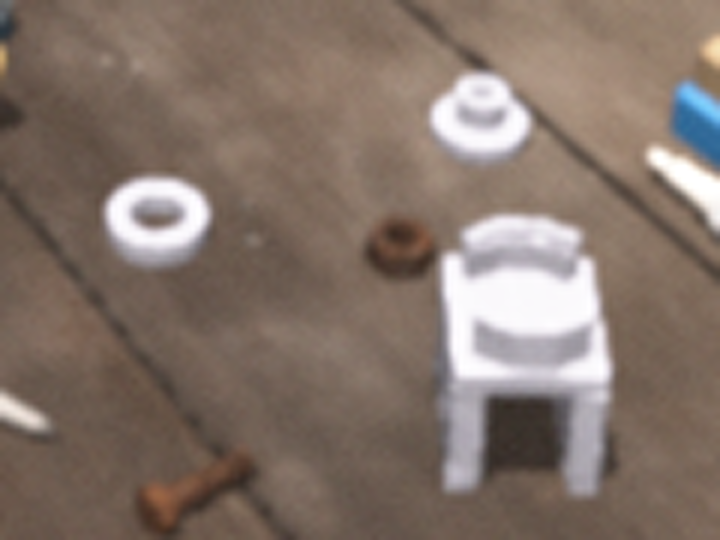

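View pics/z_scene_130.png

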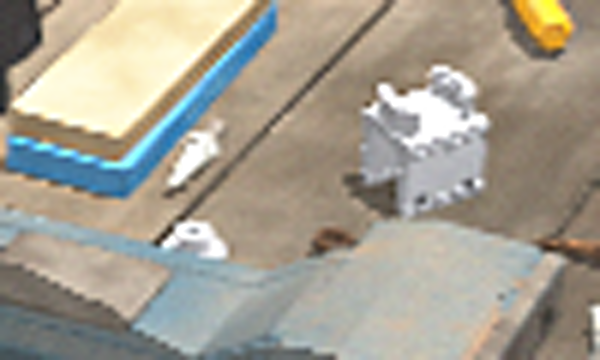

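```bash
python3 - <<'E'
from h import *
ctrl.move_ptp([0.54,-0.29,0.30],[np.pi,0,np.pi/2]); st()
im,cal=snap("wrist","b_w")
for l in ["saddle","spacer","bush","saddle_crown","nest_floor"]:
    r=vision.tip_of("wrist",l)[:2]; z={"saddle_crown":.045,"nest_floor":.055}.get(l,0)
    print(l,[(round(d["p"],2),np.round(d["location"],1).tolist(),np.round(onz("wrist",d["location"],z,cal),4).tolist()) for d in r])
    if l in("spacer","bush","saddle"):
        r=vision.regions_of("wrist",l)
        if r:
            np.save(f"pics/b_{l}.npy",r[0]["pixels"]); print("  reg",r[0]["p"],r[0]["location"],r[0]["pixels"].sum())
E
```

```text
t 2.26 tcp [ 0.5403 -0.289   0.2996] rot [-3.141e+00 -1.000e-03  1.572e+00] F [ 0.3 -1.1 -0.2] gap 1.005 q [-0.68  0.11  1.59  0.    1.45 -0.68]
saddle [(0.64, [213.4, 260.2], [0.5409, -0.3898, 0.0])]
  reg 0.98 [225.7, 255.2] 1846
spacer [(0.6, [114.7, 216.1], [0.4752, -0.2338, 0.0])]
  reg 0.91 [119.9, 210.1] 337
bush [(0.78, [124.2, 314.1], [0.6215, -0.2476, 0.0]), (0.71, [230.3, 257.3], [0.5362, -0.4196, 0.0])]
  reg 0.74 [124.0, 215.6] 329
saddle_crown [(0.59, [225.8, 253.6], [0.5314, -0.3917, 0.045])]
nest_floor [(0.73, [230.2, 257.7], [0.5375, -0.3942, 0.055])]
```

View pics/b_w.png

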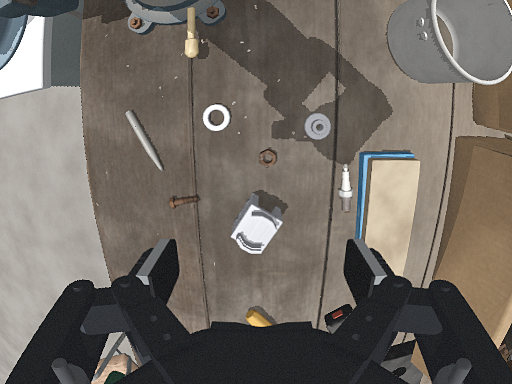

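```bash
python3 - <<'E'
import cv2
im=cv2.imread("pics/b_w.png")
cv2.imwrite("pics/b_z.png",cv2.resize(im[180:265,220:295],None,fx=7,fy=7,interpolation=cv2.INTER_CUBIC))
E
```

```text
(no output)
```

View pics/b_z.png

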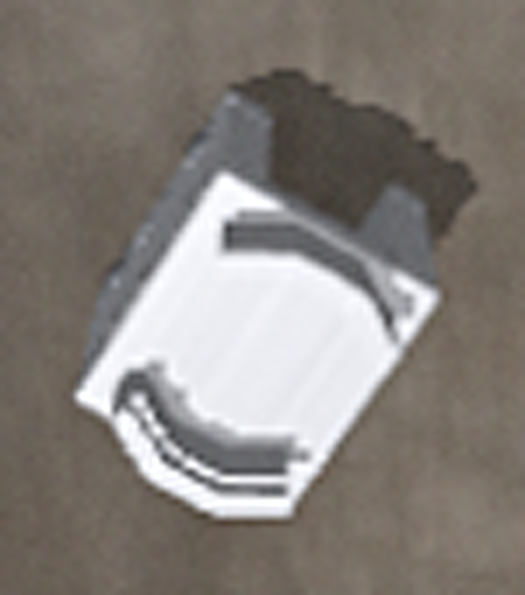

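```bash
python3 - <<'E'
from h import *
d=np.load("pics/b_w.npz"); cal=dict(camera_matrix=d["K"],extrinsics=d["T"])
P=[onz("wrist",[180+(y+.5)/7-.5,220+(x+.5)/7-.5],.055,cal)[:2] for x,y in [(222,172),(440,293),(298,515),(80,398)]]
P=np.array(P);print(P)
for i in range(4):
    e=P[(i+1)%4]-P[i]; print(np.linalg.norm(e),np.degrees(np.arctan2(e[1],e[0])))
print(P.mean(0),(P[1]+P[3])/2)
E
```

```text
[[ 0.52871446 -0.35450443]
 [ 0.57260288 -0.380503  ]
 [ 0.54400745 -0.43184348]
 [ 0.49876177 -0.404461  ]]
0.05101097096147788 -30.641604820302224
0.05876685679476946 -119.11676938512173
0.0528864016603613 148.81786436563053
0.05824794245783233 59.05417334587425
[ 0.53602164 -0.39282798] [ 0.53568233 -0.392482  ]
```

```bash
python3 - <<'E'
from h import *
def tri(a,b):
    o1,d1=ray("side",a);o2,d2=ray("scene",b)
    s=np.linalg.lstsq(np.c_[d1,-d2],o2-o1,rcond=None)[0]; p,q=o1+d1*s[0],o2+d2*s[1]; print(p,q)
tri([155,287],[168,207]); tri([155,185],[172,335])
q=ctrl.ik([0.48,0.29,0.36],[np.pi,0,np.pi/2]); print(q)
ctrl.servo_line([0.54,-0.2,0.38],vel=0.4)
ctrl.move_ptp([0.47,0.30,0.36],[np.pi,0,np.pi/2]); st()
im,cal=snap("wrist","c_w")
for l in ["collars","stand"]:
    r=vision.tip_of("wrist",l)[:2]; z={"collars":.0975}.get(l,0)
    print(l,[(round(d["p"],2),np.round(d["location"],1).tolist(),np.round(onz("wrist",d["location"],z,cal),4).tolist()) for d in r])
    r=vision.regions_of("wrist",l); 
    if r: np.save(f"pics/c_{l}.npy",r[0]["pixels"])
cv2.imwrite("pics/c_z.png",cv2.resize(im[100:260,170:340,::-1],None,fx=4,fy=4,interpolation=cv2.INTER_CUBIC)[:600])
E
```

```text
[ 0.6780465  -0.0010804   0.14419949] [ 0.68538478 -0.0017456   0.15155019]
[ 0.35375182 -0.07870893  0.25214456] [ 0.29251844 -0.07478347  0.22104166]
[ 3.41319931e-01 -4.24615431e-02  1.63530202e+00 -4.44089210e-16
  1.54875218e+00  3.41319931e-01]
t 4.99 tcp [0.4706 0.2992 0.3599] rot [-3.142  0.     1.569] F [-0.4 -0.4 -0.4] gap 1.005 q [ 0.36 -0.05  1.64 -0.    1.55  0.36]
collars []
stand [(0.82, [137.4, 260.2], [0.471, 0.3121, 0.0])]
```

View pics/c_w.png

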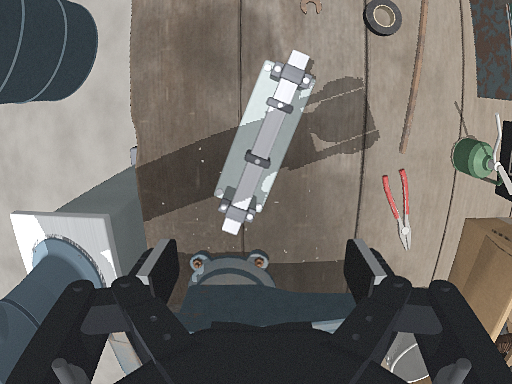

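```bash
python3 - <<'E'
import cv2
im=cv2.imread("pics/c_w.png")
cv2.imwrite("pics/c_z.png",cv2.resize(im[80:185,235:320],None,fx=5.7,fy=5.7,interpolation=cv2.INTER_CUBIC))
cv2.imwrite("pics/c_z2.png",cv2.resize(im[40:245,205:325],None,fx=2.9,fy=2.9,interpolation=cv2.INTER_CUBIC))
E
```

```text
(no output)
```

View pics/c_z.png

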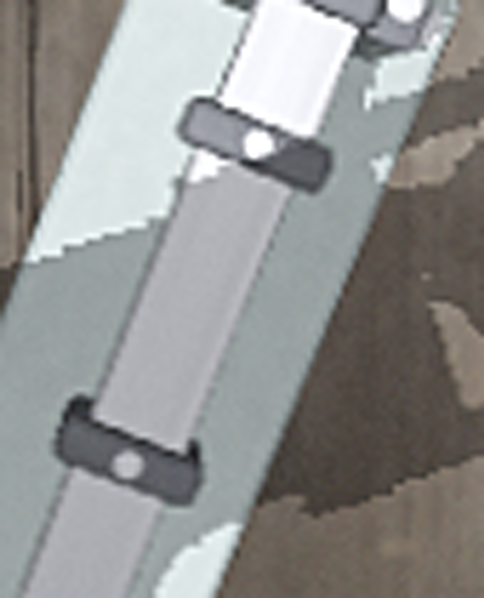

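View pics/c_z2.png

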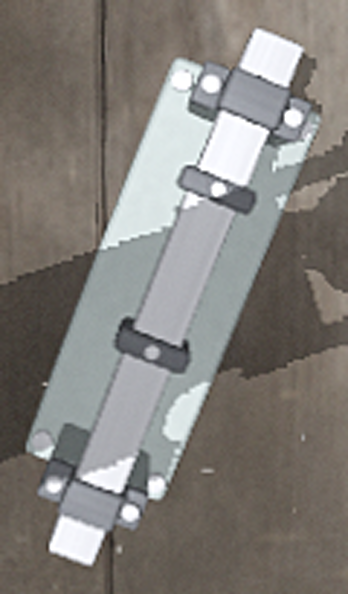

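```bash
python3 - <<'E'
from h import *
d=np.load("pics/c_w.npz"); cal=dict(camera_matrix=d["K"],extrinsics=d["T"])
f=lambda x,y,z: onz("wrist",[80+(y+.5)/5.7-.5,235+(x+.5)/5.7-.5],z,cal)[:2]
print("cam",d["T"][:3,3])
a,b=f(259,143,.1055),f(127,463,.1055); e=a-b
print("screws",a,b,(a+b)/2,np.linalg.norm(e),np.degrees(np.arctan2(e[1],e[0])))
# collar top faces at z .1035 (corners)
A=[f(*p,.1035) for p in [(190,100),(332,150),(320,190),(180,130)]]; B=[f(*p,.1035) for p in [(72,405),(203,460),(190,505),(58,450)]]
print("faces",np.mean(A,0),np.mean(B,0),(np.mean(A,0)+np.mean(B,0))/2)
L=[f(190,185,.0975),f(95,400,.0975)]; R=[f(287,195,.0975),f(190,440,.0975)]
for x in (L,R): e=x[0]-x[1]; print(x,np.degrees(np.arctan2(e[1],e[0])))
u=np.array([np.cos(np.radians(65)),np.sin(np.radians(65))]); 
g=lambda x,y: onz("wrist",[40+(y+.5)/2.9-.5,205+(x+.5)/2.9-.5],.0975,cal)[:2]
# bar ends
t=[g(250,27),g(302,48)]; l=[g(48,549),g(90,567)]
print("ends",np.mean(t,0),np.mean(l,0)); e=np.mean(t,0)-np.mean(l,0); ang=np.arctan2(e[1],e[0]);print(np.linalg.norm(e),np.degrees(ang))
n=np.array([-np.sin(ang),np.cos(ang)])
c=(a+b)/2
print("lateral of c vs bar edges", [(n@(p-c)) for p in L+R], n@(np.mean(t,0)-c), n@(np.mean(l,0)-c))
E
```

```text
cam [0.47264564 0.3725344  0.50338138]
screws [0.49757236 0.36887901] [0.46672647 0.29257354] [0.48214941 0.33072628] 0.08230427654857121 67.98936027911773
faces [0.49694954 0.36902391] [0.46765054 0.29411953] [0.48230004 0.33157172]
[array([0.48175643, 0.35861803]), array([0.45892074, 0.30657729])] 66.30793903603211
[array([0.50482664, 0.35640332]), array([0.48195096, 0.29667628])] 69.04296916224314
ends [0.52469406 0.44143849] [0.42319117 0.18213234]
0.27846456122380925 68.62262114460563
lateral of c vs bar edges [np.float64(0.010532748705786214), np.float64(0.012828010215936431), np.float64(-0.011757514031581843), np.float64(-0.012226734375102181)] 0.0007380529646150733 0.0007380529646151056
```

```bash
python3 - <<'E'
from h import *
O=[np.pi,0,np.radians(59.7)]; p=np.array([0.536,-0.3926])
ctrl.move_ptp([0.53,-0.3,0.36],O)
ctrl.move_ptp([*p,0.13],O)
ctrl.servo_line([*p,0.012],vel=0.12); st()
close_gripper(60); st()
ctrl.servo_line([*p,0.06],vel=0.1); st()
ctrl.servo_line([*p,0.2],vel=0.25); st()
snap("wrist","d_w"); snap("side","d_s")
E
```

```text
t 9.51 tcp [ 0.5366 -0.3933  0.0132] rot [3.140e+00 1.000e-03 1.042e+00] F [ 0.5 -0.4  0.4] gap 1.0 q [-0.8   0.54  1.61 -0.    0.99 -0.27]
t 9.92 tcp [ 0.5361 -0.3928  0.0129] rot [3.141 0.    1.042] F [-2.4  0.5  6.2] gap 0.603 q [-0.8   0.54  1.61 -0.    0.99 -0.27]
t 10.55 tcp [ 0.5359 -0.3925  0.0602] rot [3.141 0.    1.042] F [ 0.9  0.3 -6. ] gap 0.601 q [-0.8   0.47  1.61  0.    1.06 -0.27]
t 11.26 tcp [ 0.535  -0.3916  0.1975] rot [-3.138e+00 -1.000e-03  1.042e+00] F [-0.   0.2 -5.5] gap 0.603 q [-0.8   0.31  1.55 -0.    1.29 -0.27]
```

View pics/d_w.png

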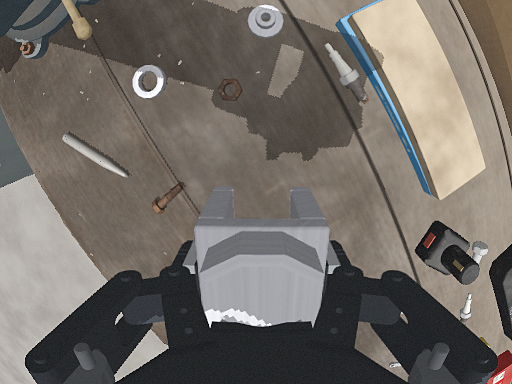

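View pics/d_s.png

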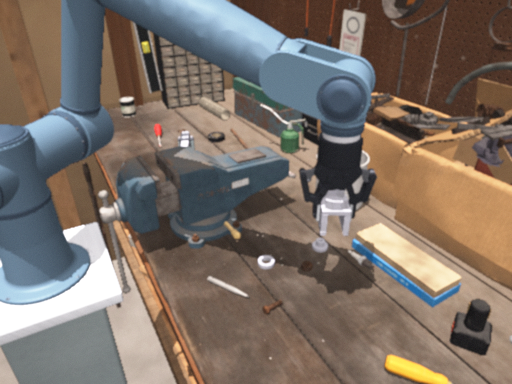

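```bash
python3 - <<'E'
from h import *
d=np.load("pics/d_w.npz"); cal=dict(camera_matrix=d["K"],extrinsics=d["T"])
t=np.array([.535,-.3916]);yaw=1.042
ux=np.array([np.cos(yaw),np.sin(yaw)]);uy=np.array([ux[1],-ux[0]])
for c,r in[(197,223),(328,222),(262,220)]:
    p=onz("wrist",[r,c],.2396,cal)[:2]-t; print(p@ux,p@uy)
E
```

```text
0.030229827558781716 -0.02191509930810648
0.030748778481966065 0.027471654944970832
0.031716748080405165 0.0026072145120235985
```

```bash
python3 - <<'E'
from h import *
O=[np.pi,0,np.radians(68.2)]; p=np.array([0.481,0.331])
ctrl.servo_line([0.535,-0.3,0.40],vel=0.3)
ctrl.move_ptp([*p,0.36],O)
ctrl.servo_line([*p,0.19],vel=0.2); ctrl.sleep(0.3); st()
im,_=snap("wrist","e_w"); snap("scene","e_s")
cv2.imwrite("pics/e_z.png",cv2.resize(im[0:240,150:370,::-1],None,fx=2.5,fy=2.5,interpolation=cv2.INTER_CUBIC))
E
```

```text
t 15.81 tcp [0.4814 0.3312 0.1909] rot [ 3.141e+00 -1.000e-03  1.190e+00] F [-0.2  0.8 -5. ] gap 0.603 q [0.41 0.13 1.76 0.   1.24 0.79]
```

View pics/e_z.png

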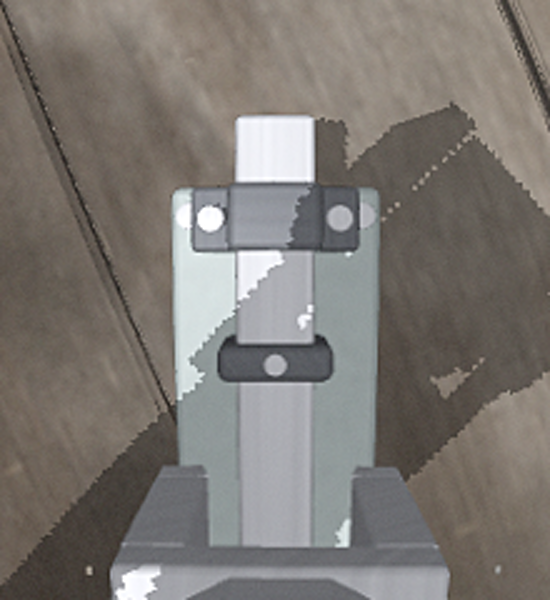

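View pics/e_s.png

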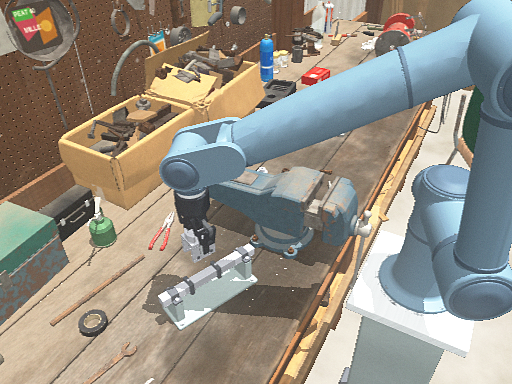

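```bash
python3 - <<'E'
from h import *
d=np.load("pics/e_w.npz"); cal=dict(camera_matrix=d["K"],extrinsics=d["T"])
t=np.array([.4814,.3312]);yaw=1.190
ux=np.array([np.cos(yaw),np.sin(yaw)]);uy=np.array([ux[1],-ux[0]])
f=lambda x,y,z:(lambda p:np.array([p@ux,p@uy]))(onz("wrist",[(y+.5)/2.5-.5,150+(x+.5)/2.5-.5],z,cal)[:2]-t)
z=.1909-.0129+.055
print("saddle edge",f(110,571,z),f(448,569,z))
for n,a,b in [("barend",(236.5,116),(314,116)),("bar mid",(237.5,300),(314.5,300)),("bar near",(240,500),(312,500))]: print(n,f(*a,.0975),f(*b,.0975))
print("screw",f(275,365,.1055)); print("collar face",f(218,360,.1035),f(333,360,.1035), f(275,382,.1035),f(275,345,.1035))
E
```

```text
saddle edge [ 0.02784488 -0.02359162] [0.02821835 0.02779836]
barend [ 0.11925219 -0.01110518] [0.11924549 0.0131128 ]
bar mid [ 0.05996605 -0.01090813] [0.05997804 0.01348352]
bar near [-0.00676347 -0.01082477] [-0.00674017  0.01343976]
screw [0.04014259 0.00101042]
collar face [ 0.0414958  -0.01685613] [0.04151593 0.01916373] [0.03443045 0.00100297] [0.04617495 0.00100132]
```

```bash
python3 - <<'E'
from h import *
p=[.4805,.332]
ctrl.servo_line([*p,0.125],vel=0.15); ctrl.sleep(.2); o=st()
f0=o["wrist_force"]
for z in [0.105,0.095,0.085,0.076,0.070,0.068,0.0665,0.0655,0.0645,0.0635]:
    ctrl.servo_line([*p,z],vel=0.06); o=st()
    if np.linalg.norm((o["wrist_force"]-f0)[:2])>12 or (o["wrist_force"]-f0)[2]>5: print("contact");break
snap("wrist","f_w")
E
```

```text
t 16.69 tcp [0.4815 0.3324 0.1266] rot [ 3.14e+00 -2.00e-03  1.19e+00] F [ 0.1 -0.3 -5.4] gap 0.601 q [ 0.41  0.21  1.8  -0.    1.13  0.79]
t 17.18 tcp [0.4801 0.3318 0.1043] rot [-3.141e+00  1.000e-03  1.190e+00] F [-1.  -0.3 -5.9] gap 0.601 q [ 0.41  0.24  1.81 -0.    1.09  0.79]
t 17.49 tcp [0.48   0.3318 0.0943] rot [-3.141e+00  1.000e-03  1.190e+00] F [-0.2 -1.1 -5.1] gap 0.601 q [ 0.41  0.25  1.82 -0.    1.07  0.79]
t 17.81 tcp [0.48   0.3318 0.0842] rot [-3.141e+00  1.000e-03  1.190e+00] F [ 0.2 -0.2 -5.4] gap 0.603 q [0.41 0.27 1.82 0.   1.05 0.79]
t 18.11 tcp [0.48   0.3318 0.0753] rot [-3.141e+00  1.000e-03  1.190e+00] F [-0.7 -0.4 -5. ] gap 0.604 q [0.41 0.28 1.82 0.   1.04 0.79]
t 18.36 tcp [0.4801 0.3318 0.0695] rot [-3.141e+00  1.000e-03  1.190e+00] F [ 0.3  0.  -5.4] gap 0.602 q [ 0.41  0.29  1.82 -0.    1.03  0.79]
t 18.61 tcp [0.4805 0.332  0.0679] rot [-3.142  0.     1.19 ] F [-0.2 -0.4 -5.9] gap 0.602 q [0.41 0.3  1.82 0.   1.02 0.79]
t 18.86 tcp [0.4804 0.332  0.0664] rot [-3.141  0.     1.19 ] F [ 0.2  0.2 -4.9] gap 0.601 q [0.41 0.3  1.82 0.   1.02 0.79]
t 19.11 tcp [0.4805 0.332  0.0655] rot [-3.142  0.     1.19 ] F [-0.1 -0.3 -6.1] gap 0.602 q [ 0.41  0.3   1.82 -0.    1.02  0.79]
t 19.36 tcp [0.4806 0.3321 0.0654] rot [3.142 0.    1.19 ] F [-4.8 -2.7  3.6] gap 0.602 q [ 0.41  0.3   1.82 -0.    1.02  0.79]
contact
```

View pics/f_w.png

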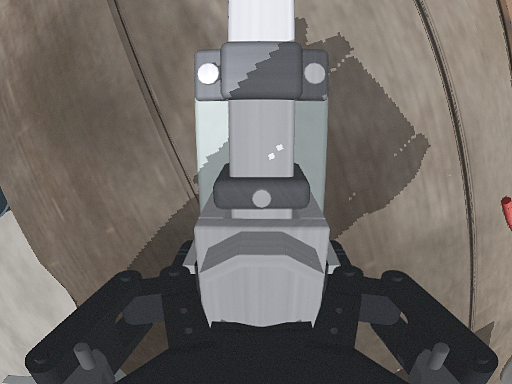

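```bash
python3 - <<'E'
from h import *
open_gripper(); ctrl.sleep(.2); st()
ctrl.servo_line([.4805,.332,0.2],vel=0.15); st()
p=np.array([.4805,.332])-0.03*np.array([np.cos(1.19),np.sin(1.19)])
ctrl.servo_line([*p,0.33],vel=0.3); ctrl.sleep(.2); o=st()
im,_=snap("wrist","g_w")
cv2.imwrite("pics/g_z.png",cv2.resize(im[90:290,190:330,::-1],None,fx=3,fy=3,interpolation=cv2.INTER_CUBIC))
E
```

```text
t 20.05 tcp [0.4805 0.332  0.0645] rot [ 3.142 -0.     1.19 ] F [ 0.6  0.6 -0.5] gap 1.0 q [0.41 0.3  1.82 0.   1.02 0.79]
t 21.1 tcp [0.4798 0.3317 0.1986] rot [-3.14e+00  2.00e-03  1.19e+00] F [ 0.6 -0.   0.1] gap 1.002 q [0.41 0.12 1.76 0.   1.26 0.79]
t 21.89 tcp [0.4686 0.304  0.3277] rot [-3.139e+00  3.000e-03  1.190e+00] F [ 0.5 -0.2 -0.7] gap 0.997 q [ 0.37 -0.03  1.68  0.    1.5   0.75]
```

View pics/g_z.png

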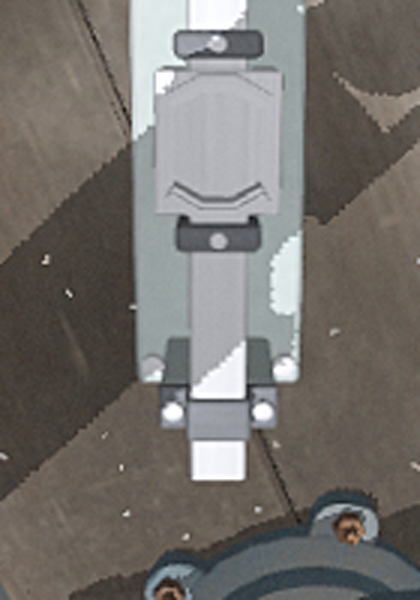

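```bash
python3 - <<'E'
from h import *
d=np.load("pics/b_w.npz"); cal=dict(camera_matrix=d["K"],extrinsics=d["T"])
print("vise bolts",onz("wrist",[22,137],.03,cal),onz("wrist",[12,213],.03,cal),"handle",onz("wrist",[52,192],.05,cal))
d=np.load("pics/a_wrist.npz") if 0 else None
T=np.array([[1,.001,-.002,.652],[.001,-.957,-.289,.073],[-.002,.289,-.957,.374],[0,0,0,1]]);K=np.array([[297.3,0,261],[0,297.3,189.3],[0,0,1]])
ca=dict(camera_matrix=K,extrinsics=T)
for z in(.1,.15,.2): print(z,onz("wrist",[255,150],z,ca),onz("wrist",[245,270],z,ca))
im=cv2.imread("pics/b_w.png");cv2.imwrite("pics/b_z2.png",cv2.resize(im[85:160,180:350],None,fx=4.5,fy=4.5,interpolation=cv2.INTER_CUBIC))
E
```

```text
vise bolts [ 0.36177192 -0.08734049  0.03      ] [ 0.47528773 -0.08448637  0.03      ] handle [ 0.45092017 -0.14576638  0.05      ]
0.1 [ 0.52843507 -0.08598002  0.1       ] [ 0.66075544 -0.06986768  0.1       ]
0.15 [ 0.55098341 -0.05696907  0.15      ] [ 0.65915773 -0.04379694  0.15      ]
0.2 [ 0.57353176 -0.02795811  0.2       ] [ 0.65756002 -0.01772619  0.2       ]
```

View pics/b_z2.png

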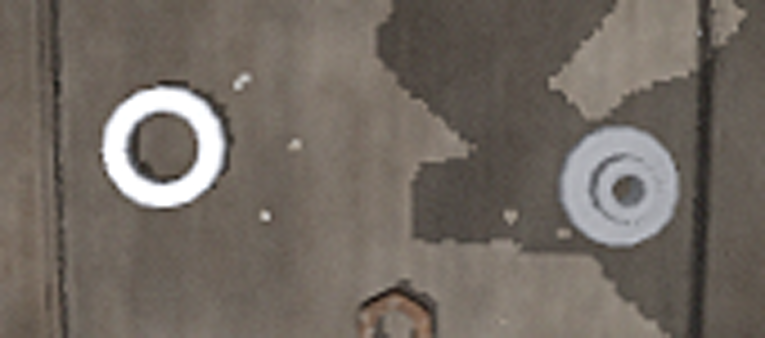

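```bash
python3 - <<'E'
from h import *
d=np.load("pics/b_w.npz"); cal=dict(camera_matrix=d["K"],extrinsics=d["T"])
f=lambda x,y,z:onz("wrist",[85+(y+.5)/4.5-.5,180+(x+.5)/4.5-.5],z,cal)-[.0022,0,0]
print("ring",f(165,146.5,.012),"bush",f(620,186,.010),f(628,190,.024))
O=[np.pi,0,np.radians(30)]
ctrl.servo_line([.5,.25,.40],vel=.4)
# camera roughly over ring with ring in view ahead of fingers
g=np.array([.4735,-.2345]); u=np.array([np.cos(np.radians(30)),np.sin(np.radians(30))])
ctrl.move_ptp([*(g-.055*u),.22],O); ctrl.sleep(.2); o=st()
im,cal=snap("wrist","h_w")
E
```

```text
ring [ 0.47496568 -0.23696785  0.012     ] bush [ 0.62248465 -0.24931593  0.01      ] [ 0.62244602 -0.24943615  0.024     ]
t 24.5 tcp [ 0.4263 -0.2616  0.2203] rot [ 3.141 -0.     0.525] F [0.3 0.5 0.2] gap 0.999 q [-0.78 -0.1   1.95  0.    1.3   0.27]
```

View pics/h_w.png

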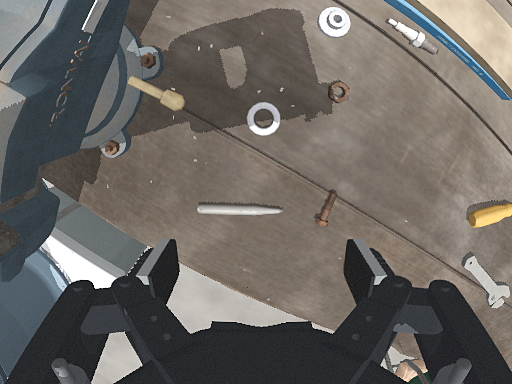

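```bash
python3 - <<'E'
from h import *
d=np.load("pics/h_w.npz"); cal=dict(camera_matrix=d["K"],extrinsics=d["T"])
im=cv2.imread("pics/h_w.png")
g=cv2.cvtColor(im,cv2.COLOR_BGR2GRAY)
def blob(r0,r1,c0,c1,th):
    m=(g[r0:r1,c0:c1]>th).astype(np.uint8); n,l,s,c=cv2.connectedComponentsWithStats(m); k=1+np.argmax(s[1:,4])
    cnt,_=cv2.findContours((l==k).astype(np.uint8),cv2.RETR_EXTERNAL,cv2.CHAIN_APPROX_NONE)
    e=cv2.fitEllipse(max(cnt,key=len)); print(s[k],e); return [r0+e[0][1],c0+e[0][0]]
uy=np.array([.5,-.866,0])
r=blob(95,145,240,290,170); p=onz("wrist",r,.012,cal); print("ring",r,p,p-.0022*uy)
r=blob(0,45,310,360,130); p=onz("wrist",r,.010,cal); print("bush",r,p,p-.0022*uy)
E
```

```text
[  8   8  32  33 506] ((23.390592575073242, 23.656776428222656), (31.6460018157959, 32.21924591064453), 174.60935974121094)
ring [118.65677642822266, 263.39059257507324] [ 0.4762155  -0.23755202  0.012     ] [ 0.4751155  -0.23564682  0.012     ]
[   0    0   50   45 1862] ((21.871122360229492, 24.355518341064453), (45.702083587646484, 58.335208892822266), 116.43889617919922)
bush [24.355518341064453, 331.8711223602295] [ 0.61928462 -0.24895495  0.01      ] [ 0.61818462 -0.24704975  0.01      ]
```

```bash
python3 - <<'E'
from h import *
p=[.475,-.2363]; O=[np.pi,0,np.radians(30)]
ctrl.move_ptp([*p,.10],O)
ctrl.servo_line([*p,.03],vel=.15); ctrl.servo_line([*p,.002],vel=.06); ctrl.sleep(.2); st()
snap("side","i_s")
close_gripper(40); st()
ctrl.servo_line([*p,.03],vel=.06); ctrl.servo_line([*p,.15],vel=.2);ctrl.sleep(.2); st()
snap("wrist","i_w"); im,_=snap("side","i_s2")
cv2.imwrite("pics/i_z.png",cv2.resize(im[170:300,200:330,::-1],None,fx=4.5,fy=4.5,interpolation=cv2.INTER_CUBIC))
E
```

```text
t 26.57 tcp [ 0.4753 -0.2365  0.0024] rot [ 3.141 -0.     0.524] F [ 0.8  0.1 -0.2] gap 0.999 q [-0.68  0.31  1.97 -0.    0.87  0.37]
t 27.14 tcp [ 0.4752 -0.2364  0.0025] rot [3.141 0.    0.524] F [-2.   1.4  5.8] gap 0.442 q [-0.68  0.31  1.97 -0.    0.87  0.37]
t 28.71 tcp [ 0.4741 -0.2356  0.1482] rot [-3.138e+00  1.000e-03  5.240e-01] F [ 0.6  0.3 -0.9] gap 0.443 q [-0.68  0.06  1.93  0.    1.16  0.37]
```

View pics/i_w.png

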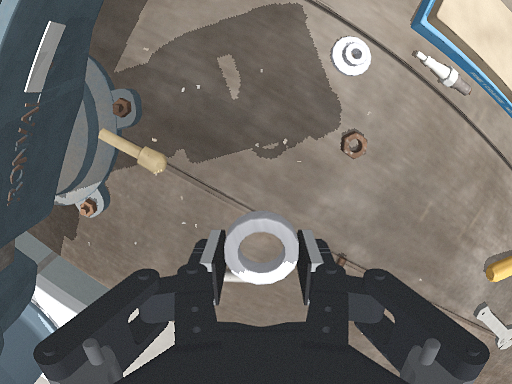

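View pics/i_z.png

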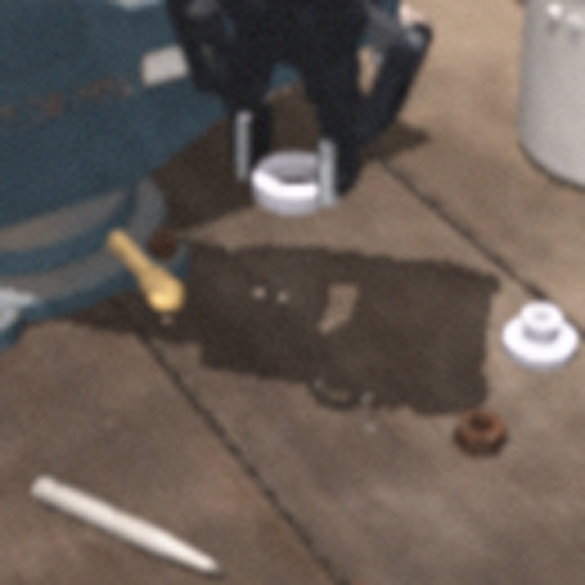

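```bash
python3 - <<'E'
from h import *
d=np.load("pics/i_w.npz"); cal=dict(camera_matrix=d["K"],extrinsics=d["T"])
t=np.array([.4741,-.2356]);u=np.array([np.cos(.524),np.sin(.524)])
for o,z in [(.02,.1457),(.02,.1577),(-.02,.1577),(.012,.1577),(-.012,.1577)]: print(o,z,proj("wrist",[*(t+o*u),z],cal), proj("wrist",[*(t+(o+.001)*u),z],cal))
im=cv2.imread("pics/i_w.png");cv2.imwrite("pics/i_z2.png",cv2.resize(im[200:295,200:325],None,fx=6,fy=6,interpolation=cv2.INTER_CUBIC))
E
```

```text
0.02 0.1457 [209.44462011 257.97204951] [207.66111253 257.96587897]
0.02 0.1577 [218.19871239 257.63200189] [216.29970969 257.62414131]
-0.02 0.1577 [285.54245934 257.97306814] [284.06612641 257.9642752 ]
0.012 0.1577 [233.02488662 257.69665977] [231.20774934 257.68842121]
-0.012 0.1577 [273.4380902  257.90273848] [271.87747562 257.89396221]
```

View pics/i_z2.png

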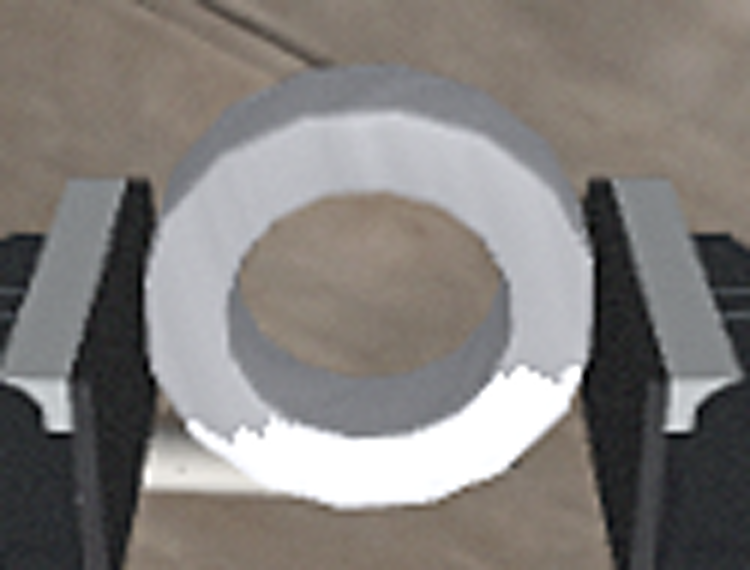

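```bash
python3 - <<'E'
from h import *
d=np.load("pics/g_w.npz"); cal=dict(camera_matrix=d["K"],extrinsics=d["T"])
im=cv2.imread("pics/g_w.png");cv2.imwrite("pics/g_z2.png",cv2.resize(im[95:180,225:300],None,fx=7,fy=7,interpolation=cv2.INTER_CUBIC))
t=np.array([.4686,.304]);u=np.array([np.cos(1.19),np.sin(1.19)]);v=np.array([u[1],-u[0]])
for c in ([.4806,.3321],):
  for a,b in [(.026,.03),(-.026,.03),(-.026,-.03),(.026,-.03)]:
    P=np.array(c)+a*v+b*u+.0023*v; r=proj("wrist",[*P,.1075],cal); print((r[1]-225+.5)*7-.5,(r[0]-95+.5)*7-.5)
E
```

```text
415.80712348164695 125.98444438567367
115.4486210583006 125.35268416333943
119.07548483630592 462.6676829815768
410.8280819338122 463.2938241605173
```

View pics/g_z2.png

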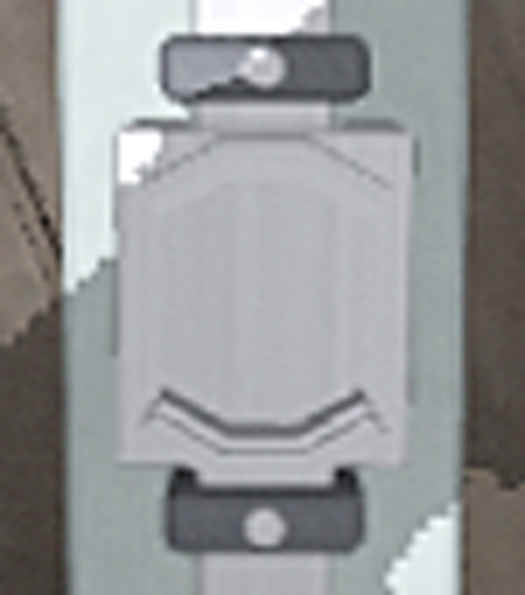

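```bash
python3 - <<'E'
from h import *
O=[np.pi,0,np.radians(68.2)]; p=[.4806,.332]
ctrl.servo_line([.475,-.30,.30],vel=.3)
ctrl.servo_line([.5,-.25,.40],vel=.3)
ctrl.move_ptp([*p,.30],O)
ctrl.servo_line([*p,.16],vel=.2); ctrl.sleep(.3); o=st(); snap("wrist","j_w")
E
```

```text
t 33.3 tcp [0.4811 0.3323 0.1611] rot [ 3.14e+00 -1.00e-03  1.19e+00] F [-0.  -0.2 -1.1] gap 0.444 q [0.41 0.17 1.78 0.   1.19 0.79]
```

View pics/j_w.png

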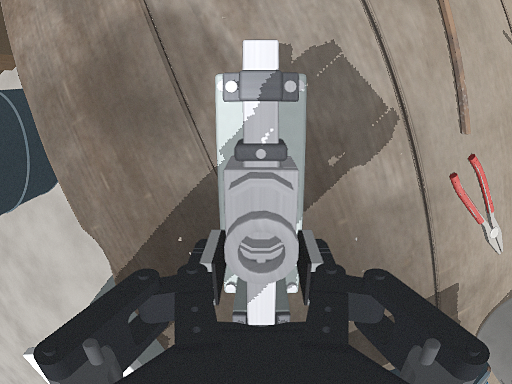

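```bash
python3 - <<'E'
from h import *
p=[.4806,.332]
f0=ctrl.observe()["wrist_force"]
for z in [0.130,0.122,0.116,0.113,0.1115,0.1105,0.1097,.109,.1083]:
    ctrl.servo_line([*p,z],vel=0.06); o=st(); f=o["wrist_force"]-f0
    if np.linalg.norm(f[:2])>8 or f[2]>4: print("contact");break
snap("wrist","k_w")
E
```

```text
t 34.0 tcp [0.4806 0.332  0.1298] rot [-3.141  0.     1.19 ] F [ 0.6  0.2 -1.5] gap 0.445 q [0.41 0.21 1.8  0.   1.13 0.79]
t 34.28 tcp [0.4803 0.3319 0.1215] rot [-3.141e+00  1.000e-03  1.190e+00] F [-0.1 -0.3 -0.8] gap 0.441 q [ 0.41  0.22  1.81 -0.    1.12  0.79]
t 34.53 tcp [0.4802 0.3318 0.1154] rot [-3.141e+00  1.000e-03  1.190e+00] F [ 0.4 -0.1 -0.9] gap 0.444 q [0.41 0.22 1.81 0.   1.11 0.79]
t 34.78 tcp [0.4805 0.3319 0.1128] rot [-3.141  0.     1.19 ] F [ 0.8 -0.3 -1.1] gap 0.443 q [ 0.41  0.23  1.81 -0.    1.1   0.79]
t 35.03 tcp [0.4806 0.332  0.1114] rot [-3.142  0.     1.19 ] F [ 0.   0.6 -0.4] gap 0.449 q [ 0.41  0.23  1.81 -0.    1.1   0.79]
t 35.28 tcp [0.4805 0.332  0.1104] rot [-3.141  0.     1.19 ] F [-0.3  0.6 -1.1] gap 0.447 q [ 0.41  0.23  1.81 -0.    1.1   0.79]
t 35.53 tcp [0.4808 0.3321 0.1101] rot [ 3.141 -0.     1.19 ] F [-1.   0.2  2.6] gap 0.444 q [ 0.41  0.23  1.81 -0.    1.1   0.79]
contact
```

View pics/k_w.png

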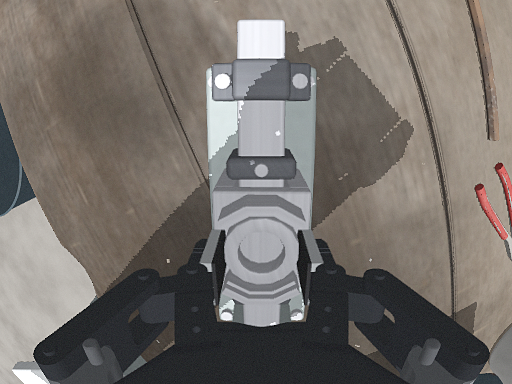

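```bash
python3 - <<'E'
from h import *
p=[.4806,.332]
open_gripper(); ctrl.sleep(.1); st()
ctrl.servo_line([*p,.2],vel=.15)
q=np.array(p)-0.03*np.array([np.cos(1.19),np.sin(1.19)])
ctrl.servo_line([*q,.33],vel=.3); im,_=snap("wrist","l_w"); st()
cv2.imwrite("pics/l_z.png",cv2.resize(im[95:185,225:300,::-1],None,fx=6,fy=6,interpolation=cv2.INTER_CUBIC))
ctrl.servo_line([.5,.25,.40],vel=.4)
ctrl.move_ptp([.622,-.30,.20],[np.pi,0,np.pi/2]); ctrl.sleep(.2); st()
snap("wrist","m_w")
E
```

```text
t 36.22 tcp [0.4806 0.332  0.1097] rot [-3.142  0.     1.19 ] F [-1.4  0.9 -0.9] gap 0.998 q [ 0.41  0.23  1.81 -0.    1.1   0.79]
t 37.61 tcp [0.4688 0.3038 0.328 ] rot [-3.139e+00  2.000e-03  1.190e+00] F [ 0.1 -0.4 -0.5] gap 0.999 q [ 0.37 -0.03  1.68  0.    1.5   0.75]
t 40.33 tcp [ 0.6224 -0.2994  0.2004] rot [3.141 0.    1.572] F [-0.7 -0.5 -0.4] gap 1.001 q [-0.61  0.36  1.47  0.    1.31 -0.61]
```

View pics/l_z.png

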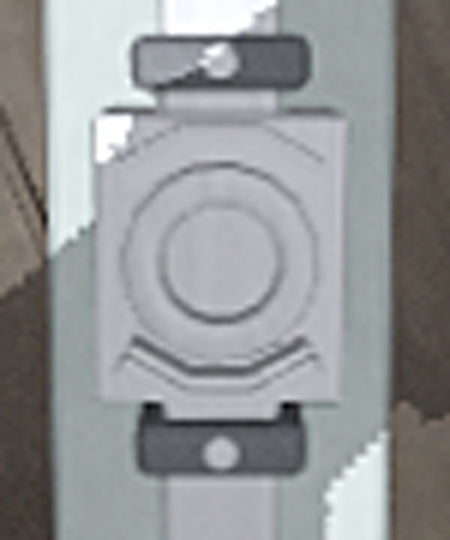

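View pics/m_w.png

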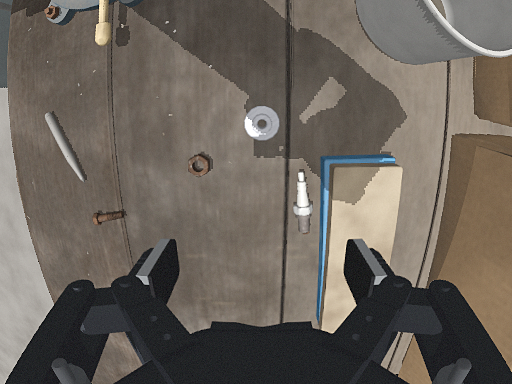

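```bash
python3 - <<'E'
from h import *
d=np.load("pics/m_w.npz"); cal=dict(camera_matrix=d["K"],extrinsics=d["T"])
im=cv2.imread("pics/m_w.png"); cv2.imwrite("pics/m_z.png",cv2.resize(im[95:150,235:290],None,fx=10,fy=10,interpolation=cv2.INTER_CUBIC))
print(onz("wrist",[123,262],.01,cal)-[.0023,0,0],proj("wrist",[.622+.0023,-.2494,.01],cal),proj("wrist",[.622+.0023,-.2494,.024],cal))
E
```

```text
[ 0.62303996 -0.2498945   0.01      ] [122.56019015 261.069372  ] [123.46404136 261.07254877]
```

View pics/m_z.png

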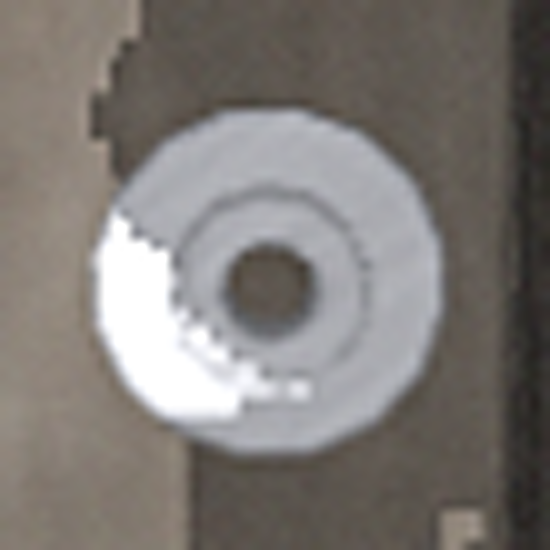

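```bash
python3 - <<'E'
from h import *
p=[.6222,-.2496]; O=[np.pi,0,np.pi/2]
ctrl.move_ptp([*p,.10],O)
ctrl.servo_line([*p,.04],vel=.15); ctrl.servo_line([*p,.0125],vel=.06); ctrl.sleep(.2); st()
close_gripper(40); st()
ctrl.servo_line([*p,.04],vel=.06); ctrl.servo_line([*p,.15],vel=.2);ctrl.sleep(.2); st()
im,_=snap("wrist","n_w"); im2,_=snap("side","n_s")
cv2.imwrite("pics/n_z.png",cv2.resize(im[200:295,200:325,::-1],None,fx=6,fy=6,interpolation=cv2.INTER_CUBIC))
cv2.imwrite("pics/n_z2.png",cv2.resize(im2[150:260,270:380,::-1],None,fx=5,fy=5,interpolation=cv2.INTER_CUBIC))
d=np.load("pics/n_w.npz"); cal=dict(camera_matrix=d["K"],extrinsics=d["T"]); t=ctrl.observe()["tool_pos"]; b=t[2]-.0128
for o,z in [(.02,0),(.02,.01),(-.02,.01),(.011,.024),(.005,.024),(-.005,.024)]:
    r=proj("wrist",[t[0]+.0023,t[1]+o,b+z],cal); print(o,z,(r[1]-199.5)*6-.5,(r[0]-199.5)*6-.5)
E
```

```text
t 42.27 tcp [ 0.6225 -0.2498  0.013 ] rot [3.141 0.    1.571] F [0.2 0.5 0.1] gap 1.002 q [-0.55  0.55  1.6   0.    1.   -0.55]
t 42.88 tcp [ 0.6224 -0.2497  0.0128] rot [3.141 0.    1.571] F [-0.3 -0.4  1.4] gap 0.229 q [-0.55  0.55  1.6  -0.    1.   -0.55]
t 44.39 tcp [ 0.6212 -0.249   0.1477] rot [-3.138e+00 -2.000e-03  1.571e+00] F [ 0.4 -0.2 -0.6] gap 0.235 q [-0.55  0.37  1.56 -0.    1.21 -0.55]
0.02 0 378.10534120776174 6.2538365477144
0.02 0.01 378.2639506759198 43.5463213671386
-0.02 0.01 377.1240289046 434.24165043410574
0.011 0.024 378.22587797375525 206.32361240642604
0.005 0.024 378.0291147446675 271.6033798809695
-0.005 0.024 377.6980495742265 375.0862509457186
```

View pics/n_z.png

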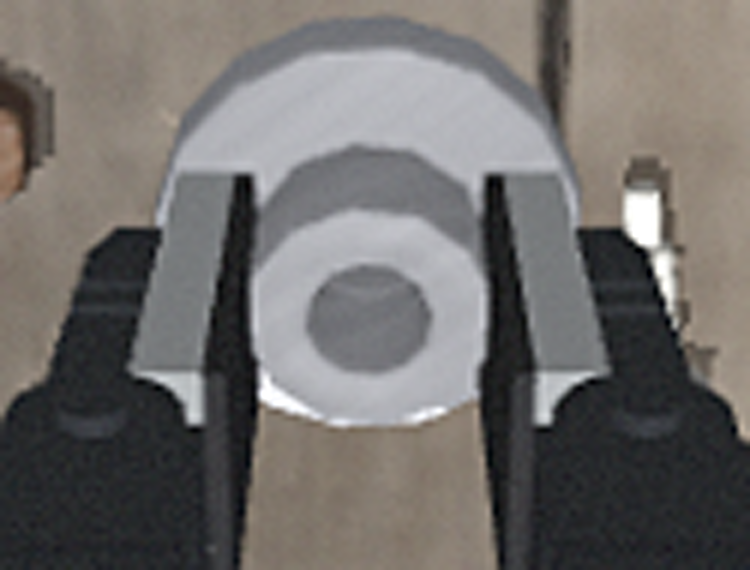

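View pics/n_z2.png

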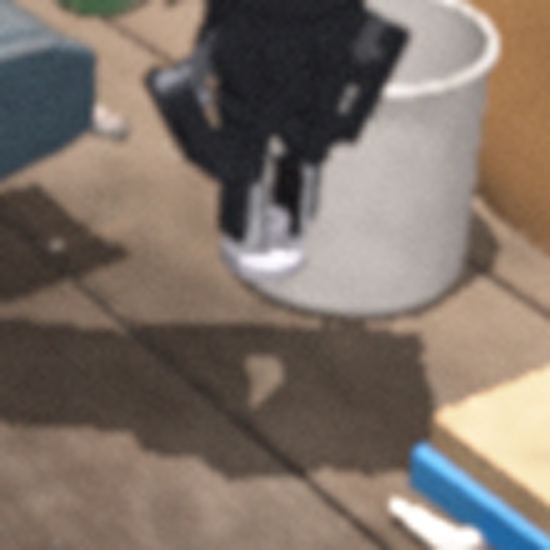

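```bash
python3 - <<'E'
from h import *
O=[np.pi,0,np.radians(68.2)]; p=[.4806,.332]
ctrl.servo_line([.58,-.25,.40],vel=.3)
ctrl.move_ptp([*p,.30],O)
ctrl.servo_line([*p,.18],vel=.2); ctrl.sleep(.3); o=st(); snap("wrist","o_w")
f0=o["wrist_force"]
for z in [0.152,0.144,0.138,0.1355,0.134,0.133,0.132,.1312,.1304]:
    ctrl.servo_line([*p,z],vel=0.06); o=st(); f=o["wrist_force"]-f0
    if np.linalg.norm(f[:2])>8 or f[2]>4: print("contact");break
snap("wrist","p_w")
E
```

```text
t 48.68 tcp [0.4811 0.3323 0.1812] rot [ 3.14e+00 -1.00e-03  1.19e+00] F [ 0.5  0.3 -1.4] gap 0.232 q [ 0.41  0.14  1.77 -0.    1.23  0.79]
t 49.35 tcp [0.4805 0.332  0.1517] rot [-3.141  0.     1.19 ] F [-0.2 -0.2 -0.2] gap 0.233 q [0.41 0.18 1.79 0.   1.17 0.79]
t 49.63 tcp [0.4803 0.3319 0.1435] rot [-3.141e+00  1.000e-03  1.190e+00] F [-0.6  0.4 -1.1] gap 0.234 q [ 0.41  0.19  1.79 -0.    1.16  0.79]
t 49.88 tcp [0.4803 0.3319 0.1374] rot [-3.141e+00  1.000e-03  1.190e+00] F [ 0.9 -0.2 -1.3] gap 0.23 q [0.41 0.2  1.8  0.   1.15 0.79]
t 50.13 tcp [0.4805 0.332  0.1354] rot [-3.141  0.     1.19 ] F [-1.1 -0.4 -1.5] gap 0.231 q [0.41 0.2  1.8  0.   1.14 0.79]
t 50.38 tcp [0.4806 0.332  0.1339] rot [-3.141  0.     1.19 ] F [-0.3 -0.9 -1.5] gap 0.23 q [0.41 0.2  1.8  0.   1.14 0.79]
t 50.63 tcp [0.4806 0.332  0.133 ] rot [-3.142  0.     1.19 ] F [ 0.3 -0.1 -0.6] gap 0.236 q [ 0.41  0.2   1.8  -0.    1.14  0.79]
t 50.88 tcp [0.4808 0.3321 0.1322] rot [ 3.141 -0.     1.19 ] F [0.2 0.4 1. ] gap 0.237 q [0.41 0.2  1.8  0.   1.14 0.79]
t 51.13 tcp [0.4808 0.3321 0.1322] rot [ 3.141 -0.     1.19 ] F [-3.  -1.2  5.4] gap 0.231 q [ 0.41  0.2   1.8  -0.    1.14  0.79]
contact
```

View pics/p_w.png

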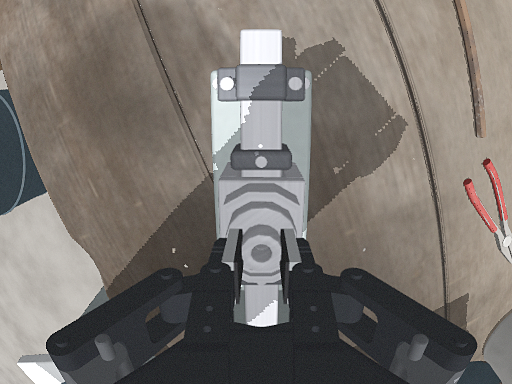

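```bash
python3 - <<'E'
from h import *
p=[.4806,.332]
open_gripper(); ctrl.sleep(.2); st()
ctrl.servo_line([*p,.22],vel=.12)
q=np.array(p)-0.03*np.array([np.cos(1.19),np.sin(1.19)])
ctrl.servo_line([*q,.33],vel=.3); ctrl.sleep(.2); im,_=snap("wrist","q_w"); st()
im2,_=snap("scene","q_s")
cv2.imwrite("pics/q_z.png",cv2.resize(im[95:185,225:300,::-1],None,fx=6,fy=6,interpolation=cv2.INTER_CUBIC))
cv2.imwrite("pics/q_z2.png",cv2.resize(im2[220:340,140:270,::-1],None,fx=5,fy=5,interpolation=cv2.INTER_CUBIC))
E
```

```text
t 52.03 tcp [0.4806 0.332  0.1312] rot [-3.142  0.     1.19 ] F [-0.5 -0.4  0.5] gap 1.0 q [0.41 0.2  1.8  0.   1.14 0.79]
t 53.71 tcp [0.4689 0.304  0.328 ] rot [-3.139e+00  2.000e-03  1.190e+00] F [ 1.5 -0.1 -0.5] gap 1.0 q [ 0.37 -0.03  1.68  0.    1.5   0.75]
```

View pics/q_z.png

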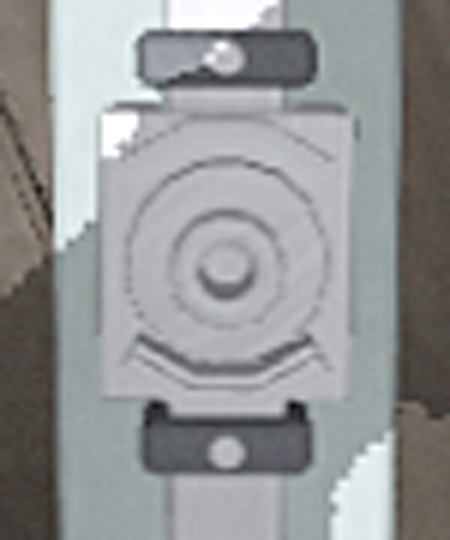

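View pics/q_z2.png

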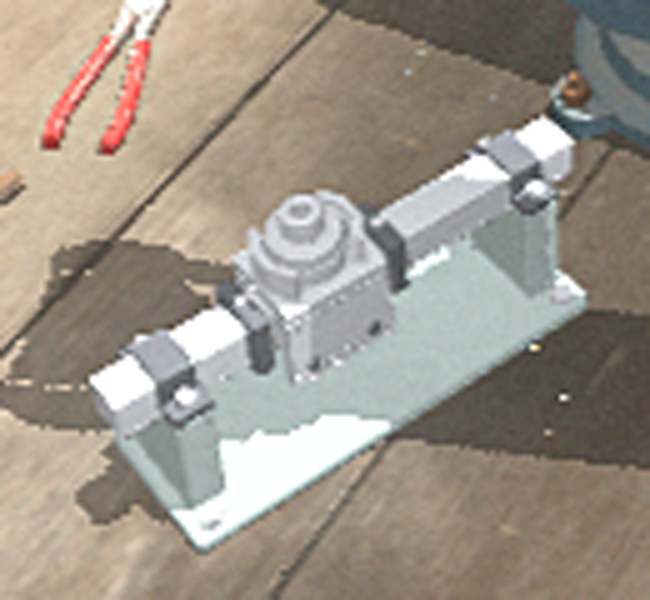

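The saddle sits level between the collars. The bush is neck up, flat and centred in the nest: its hole is at zoom pixel (227,265) and the nest centre is near (227,260).

```bash
python3 - <<'E'
from h import *
ctrl.job_done(); st()
E
```

```text
the job is handed in; nothing more can be done
the job is handed in; nothing more can be done
```

The job is done and handed in, with about 54 s of the 72 s used. The saddle hangs on the bar between the collars. The ring is flat in its nest, and the bush sits neck up on the ring.

- **Set-downs:** Each piece touched down within about 0.2 mm of the height I expected: tool heights were 65.4 mm for the saddle, 110.1 mm for the ring and 132.2 mm for the bush. The wrist force changed by no more than about 10 N at contact. I let go only after contact, so nothing was dropped.
- **Last checks:** The final wrist and scene pictures show the saddle level and in line with the bar, clear of both collars, and the bush centred. The ring was last seen on its own, flat and centred, before the bush covered it. The gripper was clear of everything when I handed in.
- **Disagreements:** The wrist camera's calibration was off by about 2.3 mm across the jaws. I found this from pieces already centred in the grip and corrected for it. Some network detections were wrong; one took the saddle for the bush. I took the final positions from edges and fits measured in the pictures, not from the networks.

The interface gives no verdict, so I judged success only from these pictures and force readings.

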